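Prime the dosing pump

ROBOT

A 7-joint arm with a two-finger parallel gripper is mounted at the origin on a cart in front of the work surface, level with it; the furniture and walls round the work are solid. World frame = base frame: x ahead of the robot, y to its left, z up, the work surface at z = 0. Lengths are in m, angles in rad, forces in N, time in s.
With the tool pointing down it reaches from about 0.35 to 0.9 m from the base axis. Payload 8.1 kg.
Tool frame: the origin (TCP) lies on the front face of the gripper's body, between the roots of the fingers; the fingertips stand 66 mm ahead of it and the grasp point (between the pads) lies 47 mm ahead of it (ctrl.finger_overhang is the distance from the TCP to the fingertips, in m); z points along the fingers, y is the line along which they close (so a half turn about z gives the same grasp; the last joint's range is limited). The gripper opens to 92 mm and grips with 3 to 60 N. Pads are 19 mm wide; open, the fingers measure 130 mm over their backs; the gripper's body (75 mm by 190 mm) begins 47 mm behind the grasp point.
Start: joints at [-1.302, 0.434, 0.025, 1.573, -0.012, 1.134, -0.075], TCP at [0.227, 0.582, 0.292] pointing down, gripper open.
Joint ranges: [-2.62, 2.62], [-0.44, 2.09], [-1.27, 1.32], [0.08, 2.57], [-1.32, 4.46], [0.12, 2], [-2.74, 2.74]. Speed limits (rad/s): [2.22, 2.22, 3.01, 3.01, 3.14, 3.14, 3.14].

INTERFACE

Orientations are given as a unit quaternion [x, y, z, w].
In Python, from rig import ctrl, eyes, recognise, pinpoint gives the robot as it stands.
- The arm moves only by the tool arm_command, never from a script. Its argument "deltas" is a list of rows, each an object of numbers: "dx", "dy", "dz": the shift along the tool's x, y, z each as a share of 20 mm, from -1 to 1; "wx", "wy", "wz": the turn, a rotation vector about the tool's x, y, z each as a share of 5 degrees, from -1 to 1. A call has 1 to 12 rows; each row shifts and turns the commanded pose from where the row before left it, along the tool's axes as they then stand; what a row does not reach is not made up. A row lasts 1/12 s, in which the tool goes at most 41.7 mm and 7.16 degrees, less where a joint would pass 70% of its speed; a pose out of reach is approached as far as the arm can. A call with a number of a shift or a turn outside -1 to 1 is refused whole. A call with a gripper value outside its range is refused whole. "hand" is the gripper's target within -1 to 1 (fully open at 1, half-way at 0, shut at -1), set as the call begins (left out, the last holds). The fingers move at their own pace and stop on an object; "squeeze" is the grip in N (left out, the last holds). Time passes only in rows, so rows that do not move let the fingers close. It gives the time, the measured TCP pose, the force, the opening and the grip force at its end, in the units of the state.
- ctrl.state(): the state, without advancing time (a new reading comes with each control period).
- eyes.snapshot(name): name is "scene" or "top"; returns a dict with "image" (400x640x3 uint8, red, green, blue), "depth" (400x640 float32, m along the optical axis (not along the pixel's ray), 0 where there is no reading), "K" (3x3 intrinsics, pixels), "k1" (the pictures are not rectified: a ray, as slopes to the right and down, at radius r is drawn at 1 + k1 r^2 times it, then the intrinsics apply), "extrinsics" (4x4, takes a point from camera to world coordinates). Camera axes: x right, y down, z forward; pixel columns grow to the right and rows downward; lengths in m; the calibration is good to about 2 mm. A picture is of the moment at which its call begins.
- ctrl.hand_in(): hands the job in; it is judged then, once.
Trained networks look in the newest picture that a camera, given by its name, has taken for a name from the list of things; names that differ only in an ending like _2 or _b are one class to them, and where a whole thing is asked for, a point or a joint stands for the part that bears it (a point fixed in the world has none). Each returns a list of dicts, best first, with "confidence" (0 to 1); they miss things now and then, are a little off and sometimes report something else, mostly with a low value. They report only what shows in the picture. A call takes as long as a camera call.
- recognise(camera, name): "box" ([centre column, centre row, width, height] in pixels, round what is visible of it).
- pinpoint(camera, name): "position" ([column, row] in pixels: a listed point, or the origin of a listed thing).
The state is a dict: "clock": time; "q": joint angles; "joint_velocities": joint speeds; "tau": joint torques, N m; "ee_pos": TCP position; "tcp_rot": TCP orientation; "ft_force": force on the tool from outside, world axes, zero at the start; "wrist_torque": the same for the moment, N m; "grip_width": opening from 0.0 (shut) to 1.0 (fully open); "finger_force": force on a finger pad.
Only numpy, scipy, OpenCV 4.12 (cv2) and the standard library are available. Lean on these libraries where they do the work, as an engineer would, in place of code of your own. Each camera call takes 0.05 s, during which the arm holds its last target. There are 200 camera calls.

TASK

Prime the dosing pump, touching things with the fingertips only: first tip the rocker on the switch block fully on, pressing the end next to the small lamp dome; then press the pump's square key until it stays in; then press the pump's long bar key down and finish while still holding it down. Do not press the round key, and do not lift anything, shift the pump or the block, or disturb the other things on the bench.

Things in the scene. Friction and masses are not known exactly. Their poses are not given: they have to be found in the camera images.
- pump: dosing pump: white case, 150 (x, front to back) x 160 (y) x 52 mm high, loose on rubber feet, 2.4 kg; origin at the centre of its underside. Raised roller head: 130 mm wide, from 40 mm behind the centre back, 93 mm high (two thin spigots to 104). Three dark keys stand 11 mm proud of the flat top, at pump x, y: long bar key (-52, 0) mm, square key (0, 36), round key (0, -36)
- switch_block: mains switch block: low white box, 124 (x) x 72 (y) x 38 mm high, loose on rubber feet, 1.2 kg; origin at the centre of its underside. A dark rocker, 50 mm long along x, 26 mm wide, sits in the middle of its top; a small clear lamp dome, 13 mm wide, 4 mm high, sits 46 mm from the centre towards +x, beyond the rocker's on end
- rocker (a joint): rocker angle, rad: 0 = off (end next to the lamp raised), 0.40 = fully on (end next to the lamp pressed down, about 44 mm above the bench). Tilts about a pivot 43 mm above the bench over the block's centre; stays where it is left; about 3 N on the end tilts it
- rocker_on_end (a point): point on top of the rocker's lamp-side half, 18 mm from the pivot: the place to press to switch on; it goes down about 7 mm
- square_key (a joint): travel of the square key, m: 0 = up, 0.006 = fully in. It latches: about 3 N drives it down and it stays in
- square_key_top (a point): centre of the top of the square key, 22 x 22 mm, 63 mm above the bench when up
- bar_key (a joint): travel of the long bar key, m: 0 = up, 0.006 = fully in. Sprung: fully down takes 4.5 N and it comes up when let go
- bar_key_top (a point): centre of the top of the long bar key, 18 mm (x) x 110 mm (y), 63 mm above the bench when up
- round_key (a joint): travel of the round key (stop), m: 0 = up, 0.006 = fully in; sprung like the bar. Not to be pressed
- round_key_top (a point): centre of the top of the round key, 24 mm across, 63 mm above the bench
- vial_1: small clear vial with dark cap, 25 mm wide, 54 high, standing just in front of the switch block; origin at the centre of its underside
- dropper_0: small white bottle with blue cap, 33 mm wide, 70 high, standing beside the switch block; origin at the centre of its underside
- petri_stack: stack of clear dishes, 69 mm wide, 46 high; origin at the centre of its underside
- forceps: steel forceps, 121 x 17 x 5 mm, lying near the front edge; origin at the centre of its underside
- marker_2: marker pen, 120 x 13 x 15 mm, lying near the front edge; origin at the centre of its underside
- timer: small white bench timer, 64 x 68 x 21 mm, lying near the front edge; not part of the job; origin at the centre of its underside
- tip_box_0: yellowish pipette tip box, 86 x 122 x 70 mm, standing behind the work; origin at the centre of its underside

How it is judged:
On the way, in this order (a step that is already met when the one before it is completed fails the run):
1. the rocker is tipped on (value of joint rocker above 0.33 rad), for 0.2 s.
2. the square key is pressed in and stays in (value of joint rocker above 0.33 rad and value of joint square_key above 0.004 m), for 0.2 s.
3. the bar key is held down by the fingers (all of step 2 and value of joint bar_key above 0.0035 m and contact force between the fingers and pump above 1 N), for 0.3 s.
At the end, for the whole second after the job is handed in: the rocker is on (over 0.33 of 0.40 rad), the square key stays in (over 4 of 6 mm), and the fingers still press the pump (over 1 N) with the bar key down (over 3.5 of 6 mm); the round key is up, pump and block within 20 mm of where they stood (all of step 3 and value of joint round_key below 0.002 m and distance of each of pump, switch_block from where it was at the start of the episode below 0.02 m); the arm keeps its last pose, push and grip.
It fails at once if the square key is pressed before the rocker is on (value of joint square_key above 0.003 m and value of joint rocker below 0.3 rad).
It fails at once if the bar key is pressed before the square key is in (value of joint bar_key above 0.003 m and value of joint square_key below 0.003 m).
It fails at once if the round key is pressed (value of joint round_key above 0.003 m).
It fails at once if the pump or the switch block is lifted, tipped or shifted (height (world z) of any of pump, switch_block above 0.012 m or angle between any of pump, switch_block's own z axis and vertical above 0.15 rad or distance of any of pump, switch_block from where it was at the start of the episode above 0.02 m).
It fails at once if another thing on the bench is moved by more than 25 mm, lifted or knocked over (distance of any of vial_1, dropper_0, petri_stack, forceps, marker_2, timer, tip_box_0 from where it was at the start of the episode above 0.025 m or height (world z) of any of vial_1, dropper_0, petri_stack, forceps, marker_2, timer, tip_box_0 above 0.015 m or angle between any of vial_1, dropper_0, petri_stack's own z axis and vertical above 0.5 rad).
It also fails if it takes over 40 s, if anything falls off the work surface, if the arm or the gripper's body presses on something with over 40 N, if the wrist force passes 120 N, or if a joint passes its speed limit or range.

## Working session

There is one attempt and no reset: what is moved stays moved. The work goes in short steps, Python scripts to look and compute and a tool call to move; the robot and the scene stay as the last step left them, time stands still between calls to the robot, and variables do not carry over. Pictures are saved under pics/ and viewed, at most 10 in all, crops included, and the job is handed in when it is done.

Besides the shell and the picture viewer there is one more tool, called after ">>>" by a JSON object that holds its "fn" and its "kwargs". arm_command: Moves the arm, as the interface text tells. Its arguments: {"type":"object","properties":{"deltas":{"type":"array","items":{"type":"object","properties":{"dx":{"type":"number","minimum":-1,"maximum":1},"dy":{"type":"number","minimum":-1,"maximum":1},"dz":{"type":"number","minimum":-1,"maximum":1},"wx":{"type":"number","minimum":-1,"maximum":1},"wy":{"type":"number","minimum":-1,"maximum":1},"wz":{"type":"number","minimum":-1,"maximum":1}}}},"hand":{"type":"number"},"squeeze":{"type":"number"}},"required":["deltas"]}

```bash
mkdir -p pics
cat > h.py <<'E'
import numpy as np, cv2
from rig import ctrl, eyes, recognise, pinpoint
def ray(s,px):
    K=np.array(s["K"]);p=np.array([(px[0]-K[0,2])/K[0,0],(px[1]-K[1,2])/K[1,1]])
    u=p.copy()
    for _ in range(30): u=p/(1+s["k1"]*(u@u))
    return np.array([u[0],u[1],1.])
def at_z(s,px,z):
    E=np.array(s["extrinsics"]);d=E[:3,:3]@ray(s,px);o=E[:3,3]
    return o+d*(z-o[2])/d[2]
def by_depth(s,px):
    E=np.array(s["extrinsics"]);c,r=int(round(px[0])),int(round(px[1]))
    w=s["depth"][max(r-1,0):r+2,max(c-1,0):c+2];w=w[w>0]
    return E[:3,:3]@(ray(s,px)*np.median(w))+E[:3,3] if len(w) else None
E
python3 - <<'E'
from h import *
np.set_printoptions(precision=3,suppress=True)
Z=dict(rocker_on_end=.05,square_key_top=.063,bar_key_top=.063,round_key_top=.063,pump=0,switch_block=0,vial_1=0,dropper_0=0,petri_stack=0,tip_box_0=0)
for c in("top","scene"):
    s=eyes.snapshot(c);cv2.imwrite(f"pics/{c}0.png",s["image"][:,:,::-1]);print(c,np.array(s["extrinsics"])[:3,3])
    for n,z in Z.items():
        for d in pinpoint(c,n)[:2]:
            print(n,round(d["confidence"],2),np.array(d["position"]),at_z(s,d["position"],z),by_depth(s,d["position"]))
st=ctrl.state();print(st["ee_pos"],st["tcp_rot"],ctrl.finger_overhang,st["clock"])
E
```

```text
top [ 0.355 -0.023  0.979]
rocker_on_end 0.7 [259.3 174.3] [0.612 0.168 0.05 ] [0.612 0.168 0.05 ]
square_key_top 0.56 [363.5 200.3] [ 0.563 -0.109  0.063] [ 0.564 -0.109  0.062]
bar_key_top 0.7 [262.3 182.2] [0.588 0.155 0.063] [0.594 0.159 0.042]
bar_key_top 0.52 [383.3 213.3] [ 0.534 -0.161  0.063] [ 0.536 -0.163  0.053]
round_key_top 0.43 [389.5 192.7] [ 0.589 -0.175  0.063] [ 0.589 -0.174  0.063]
pump 0.8 [368.2 202.6] [ 0.573 -0.128  0.   ] [ 0.56  -0.122  0.055]
switch_block 0.56 [261.1 181.9] [0.605 0.17  0.   ] [0.594 0.162 0.042]
vial_1 0.64 [268.  216.1] [0.511 0.14  0.   ] [0.504 0.132 0.046]
dropper_0 0.69 [235.4 192.3] [0.57  0.237 0.   ] [0.558 0.223 0.054]
petri_stack 0.74 [314.  270.9] [0.377 0.002 0.   ] [0.376 0.001 0.046]
petri_stack 0.18 [258.8 173.1] [0.63 0.18 0.  ] [0.615 0.169 0.052]
tip_box_0 0.73 [333.6 135.2] [ 0.76  -0.018  0.   ] [ 0.731 -0.019  0.07 ]
tip_box_0 0.73 [444.  284.3] [ 0.373 -0.337  0.   ] [ 0.373 -0.332  0.018]
scene [ 0.22  -0.711  0.835]
rocker_on_end 0.42 [299.7 152.4] [0.621 0.185 0.05 ] [0.627 0.199 0.038]
square_key_top 0.49 [330.5 226.8] [ 0.559 -0.107  0.063] [ 0.559 -0.107  0.063]
bar_key_top 0.86 [327.  251.6] [ 0.518 -0.167  0.063] [ 0.519 -0.166  0.061]
round_key_top 0.65 [357.  242.6] [ 0.589 -0.176  0.063] [ 0.588 -0.177  0.064]
pump 0.9 [339.8 253.6] [ 0.566 -0.142  0.   ] [ 0.54  -0.186  0.064]
pump 0.56 [298.2 172.3] [0.604 0.164 0.   ] [0.588 0.129 0.034]
switch_block 0.96 [298.8 172.3] [0.605 0.163 0.   ] [0.59  0.129 0.033]
vial_1 0.56 [274.8 187.4] [ 0.521  0.138 -0.   ] [0.516 0.124 0.014]
dropper_0 0.51 [276.2 164.3] [0.563 0.225 0.   ] [0.548 0.184 0.037]
tip_box_0 0.94 [379.3 195.8] [ 0.754 -0.021  0.   ] [ 0.713 -0.073  0.064]
tip_box_0 0.49 [214.  185.3] [0.377 0.223 0.   ] [ 0.377  0.225 -0.002]
[0.227 0.582 0.292] [ 0.185  0.983 -0.     0.   ] 0.0655 1.1
```

Run:
```python
import cv2
a=cv2.imread("pics/top0.png")[110:310,200:460];cv2.imwrite("pics/top0c.png",cv2.resize(a,None,fx=3,fy=3,interpolation=cv2.INTER_CUBIC))
b=cv2.imread("pics/scene0.png");cv2.imwrite("pics/scene0c.png",b)
```

```text
(no output)
```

View pics/top0c.png

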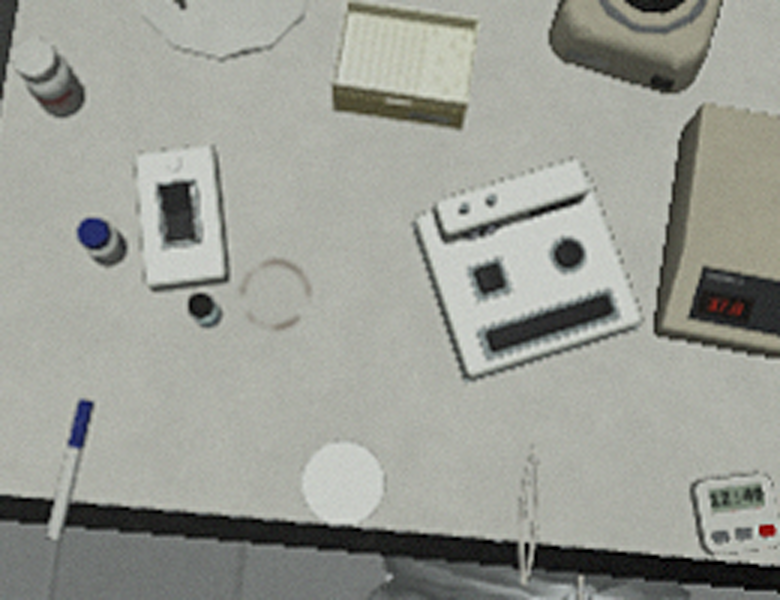

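View pics/scene0c.png

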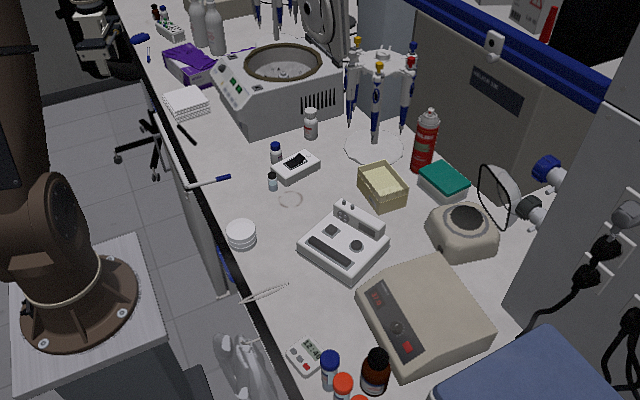

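Run:
```python
from h import *
np.set_printoptions(precision=4,suppress=True)
s=eyes.snapshot("top");g=cv2.cvtColor(s["image"],cv2.COLOR_RGB2GRAY)
for n,c,r,w,h,z in(("rocker",260,180,9,13,.048),("square",363,202,8,8,.063),("round",389,194,8,8,.063),("bar",384,218,25,14,.063)):
    m=np.zeros_like(g);m[r-h:r+h+1,c-w:c+w+1]=(g[r-h:r+h+1,c-w:c+w+1]<90)
    k,l,stt,ce=cv2.connectedComponentsWithStats(m);i=1+np.argmax(stt[1:,4])
    P=np.array([at_z(s,p[::-1],z)[:2] for p in np.argwhere(l==i)])
    (cx,sz,a)=cv2.minAreaRect((P*1000).astype(np.float32))
    D=np.array([by_depth(s,p[::-1]) for p in np.argwhere(l==i) ])
    print(n,stt[i],P.mean(0),"rect",cx,sz,a,"depthz",np.percentile(D[:,2],[10,50,90]))
    if n=="rocker":
        for p in [(260,172),(260,174),(260,177),(260,180),(260,183),(260,186),(260,188)]: print(p,by_depth(s,p))
print("lamp",at_z(s,(258.2,164.2),.041))
# block top outline
E=np.array(s["extrinsics"])
Q=[]
for r in range(155,212):
    for c in range(238,282):
        p=by_depth(s,(c,r))
        if p is not None and .033<p[2]<.044:Q.append(p[:2])
print(cv2.minAreaRect((np.array(Q)*1000).astype(np.float32)),len(Q))
```

```text
rocker [253 171  13  20 188] [0.5968 0.1677] rect (595.4507446289062, 167.44561767578125) (54.46691131591797, 27.257291793823242) 12.787605285644531 depthz [0.0421 0.0442 0.051 ]
(260, 172) [0.6184 0.1665 0.052 ]
(260, 174) [0.6135 0.1662 0.0499]
(260, 177) [0.6061 0.1658 0.047 ]
(260, 180) [0.5988 0.1654 0.044 ]
(260, 183) [0.5907 0.1644 0.0435]
(260, 186) [0.5828 0.1635 0.0428]
(260, 188) [0.5772 0.1628 0.0433]
square [358 198  10  10  76] [ 0.5583 -0.1073] rect (558.2058715820312, -107.63604736328125) (22.34592628479004, 22.89291763305664) 21.966888427734375 depthz [0.0557 0.0622 0.0636]
round [385 190  10   9  71] [ 0.5855 -0.1738] rect (585.8933715820312, -174.5903778076172) (21.13039779663086, 23.311185836791992) 5.009185314178467 depthz [0.0576 0.0617 0.0627]
bar [362 208  43  19 315] [ 0.5241 -0.1608] rect (524.3380737304688, -161.05030822753906) (18.525196075439453, 111.26554870605469) 22.6687068939209 depthz [0.0576 0.0624 0.0636]
lamp [0.6427 0.1762 0.041 ]
((584.7730712890625, 176.62774658203125), (147.97625732421875, 95.54867553710938), 12.44615364074707) 1123
```

```bash
cat >> h.py <<'E'
from scipy.spatial.transform import Rotation as R
def go(x,y,tipz,yaw=None):
    st=ctrl.state();r=R.from_quat(st["tcp_rot"]);ty=r.as_matrix()[:,1]
    cur=np.degrees(np.arctan2(-ty[0],ty[1]));p=np.array(st["ee_pos"])
    print("tip",np.round(p-[0,0,ctrl.finger_overhang],4),"tilt",np.round(r.as_matrix()[:,2],4),"yaw",round(cur,2),"F",np.round(st["ft_force"],2),"t",st["clock"],"w",st["grip_width"])
    d=np.array([x,y,tipz+ctrl.finger_overhang])-p
    r2=r
    if yaw is not None:
        print(" wz units total",round(-(yaw-cur)/5,3)); r2=R.from_euler("z",yaw-cur,degrees=True)*r
    print(" tool units after turn",np.round(r2.inv().apply(d)/.02,3))
E
python3 - <<'E'
from h import *
s=eyes.snapshot("scene")
E=np.array(s["extrinsics"]);P=np.array([by_depth(s,(c,r)) if s["depth"][r,c]>0 else [9,9,9] for r in range(0,400,3) for c in range(0,640,3)])
for x in np.arange(.3,.85,.1):
    print(round(x,2),[round(float(P[(abs(P[:,0]-x)<.05)&(abs(P[:,1]-y)<.05)][:,2].max(initial=-1)),2) for y in np.arange(-.3,.75,.1)])
go(.6155,.172,.15,12.6)
E
```

```text
0.3 [0.02, 0.0, 0.0, 0.05, 0.0, 0.01, 0.0, 0.0, 0.0, 0.42, 0.34]
0.4 [0.02, 0.0, 0.0, 0.05, 0.0, 0.01, 0.0, 0.01, 0.02, 0.05, 0.05]
0.5 [0.05, 0.06, 0.06, 0.0, 0.05, 0.04, 0.0, 0.15, 0.15, 0.16, 0.09]
0.6 [0.08, 0.09, 0.1, 0.0, 0.04, 0.07, 0.03, 0.16, 0.16, 0.16, 0.07]
0.7 [0.08, 0.09, 0.07, 0.07, 0.03, 0.04, 0.1, 0.17, 0.11, 0.16, -1.0]
0.8 [0.61, 0.53, 0.53, 0.51, 0.32, 0.32, 0.0, 0.37, 0.35, 0.31, -1.0]
tip [0.2271 0.5823 0.2267] tilt [ 0.e+00  1.e-04 -1.e+00] yaw -21.31 F [-0.3  -0.65 -0.68] t 1.2 w 1.004926182848435
 wz units total -6.782
 tool units after turn [-14.478 -24.258   3.836]
```

>>> {"fn": "arm_command", "kwargs": {"deltas": [{"wz":-0.97},{"wz":-0.97},{"wz":-0.97},{"wz":-0.97},{"wz":-0.97},{"wz":-0.97},{"wz":-0.97}], "hand": -1}}

```text
invalid input
```

>>> {"fn": "arm_command", "kwargs": {"deltas": [{"dx":0,"dy":0,"dz":0,"wx":0,"wy":0,"wz":-0.97},{"dx":0,"dy":0,"dz":0,"wx":0,"wy":0,"wz":-0.97},{"dx":0,"dy":0,"dz":0,"wx":0,"wy":0,"wz":-0.97},{"dx":0,"dy":0,"dz":0,"wx":0,"wy":0,"wz":-0.97},{"dx":0,"dy":0,"dz":0,"wx":0,"wy":0,"wz":-0.97},{"dx":0,"dy":0,"dz":0,"wx":0,"wy":0,"wz":-0.97},{"dx":0,"dy":0,"dz":0,"wx":0,"wy":0,"wz":-0.97}], "hand": -1, "squeeze": 5}}

```text
clock: 1.78
ee_pos: [0.2271, 0.5823, 0.2923]
tcp_rot: [-0.112, 0.994, 0.0, 0.0]
ft_force: [0.3, 0.0, 0.1]
grip_width: 0.542
finger_force: 0.0
```

>>> {"fn": "arm_command", "kwargs": {"deltas": [{"dx":-0.6,"dy":-1,"dz":0,"wx":0,"wy":0,"wz":0},{"dx":-0.6,"dy":-1,"dz":0,"wx":0,"wy":0,"wz":0},{"dx":-0.6,"dy":-1,"dz":0,"wx":0,"wy":0,"wz":0},{"dx":-0.6,"dy":-1,"dz":0,"wx":0,"wy":0,"wz":0},{"dx":-0.6,"dy":-1,"dz":0,"wx":0,"wy":0,"wz":0},{"dx":-0.6,"dy":-1,"dz":0,"wx":0,"wy":0,"wz":0},{"dx":-0.6,"dy":-1,"dz":0,"wx":0,"wy":0,"wz":0},{"dx":-0.6,"dy":-1,"dz":0,"wx":0,"wy":0,"wz":0},{"dx":-0.6,"dy":-1,"dz":0,"wx":0,"wy":0,"wz":0},{"dx":-0.6,"dy":-1,"dz":0,"wx":0,"wy":0,"wz":0},{"dx":-0.6,"dy":-1,"dz":0,"wx":0,"wy":0,"wz":0},{"dx":-0.6,"dy":-1,"dz":0,"wx":0,"wy":0,"wz":0}], "hand": -1, "squeeze": 5}}

```text
clock: 2.78
ee_pos: [0.4208, 0.3787, 0.2924]
tcp_rot: [-0.11, 0.994, 0.0, 0.0]
ft_force: [0.5, -0.0, -0.3]
grip_width: 0.003
finger_force: 0.0
```

>>> {"fn": "arm_command", "kwargs": {"deltas": [{"dx":-0.6,"dy":-1,"dz":0,"wx":0,"wy":0,"wz":0},{"dx":-0.6,"dy":-1,"dz":0,"wx":0,"wy":0,"wz":0},{"dx":-0.6,"dy":-1,"dz":0,"wx":0,"wy":0,"wz":0},{"dx":-0.6,"dy":-1,"dz":0,"wx":0,"wy":0,"wz":0},{"dx":-0.6,"dy":-1,"dz":0,"wx":0,"wy":0,"wz":0},{"dx":-0.6,"dy":-1,"dz":0,"wx":0,"wy":0,"wz":0},{"dx":-0.6,"dy":-1,"dz":0,"wx":0,"wy":0,"wz":0},{"dx":-0.6,"dy":-1,"dz":0,"wx":0,"wy":0,"wz":0},{"dx":-0.6,"dy":-1,"dz":0,"wx":0,"wy":0,"wz":0},{"dx":-0.6,"dy":-1,"dz":0,"wx":0,"wy":0,"wz":0},{"dx":-0.6,"dy":-1,"dz":0,"wx":0,"wy":0,"wz":0},{"dx":-0.6,"dy":-1,"dz":0,"wx":0,"wy":0,"wz":0}], "hand": -1, "squeeze": 5}}

```text
clock: 3.78
ee_pos: [0.6139, 0.176, 0.2923]
tcp_rot: [-0.11, 0.994, 0.0, 0.0]
ft_force: [0.6, -0.3, -0.7]
grip_width: 0.011
finger_force: 0.0
```

```bash
python3 -c "
from h import *
go(.6155,.172,.065,12.6)"
```

```text
tip [0.6139 0.176  0.2268] tilt [ 1.e-04  1.e-04 -1.e+00] yaw 12.64 F [ 0.57 -0.27 -0.71] t 3.7833 w 0.010818108751917807
 wz units total 0.009
 tool units after turn [-0.034 -0.215  8.09 ]
```

>>> {"fn": "arm_command", "kwargs": {"deltas": [{"dx":0,"dy":-0.2,"dz":0.9,"wx":0,"wy":0,"wz":0},{"dx":0,"dy":0,"dz":0.9,"wx":0,"wy":0,"wz":0},{"dx":0,"dy":0,"dz":0.9,"wx":0,"wy":0,"wz":0},{"dx":0,"dy":0,"dz":0.9,"wx":0,"wy":0,"wz":0},{"dx":0,"dy":0,"dz":0.9,"wx":0,"wy":0,"wz":0},{"dx":0,"dy":0,"dz":0.9,"wx":0,"wy":0,"wz":0},{"dx":0,"dy":0,"dz":0.9,"wx":0,"wy":0,"wz":0},{"dx":0,"dy":0,"dz":0.9,"wx":0,"wy":0,"wz":0},{"dx":0,"dy":0,"dz":0.9,"wx":0,"wy":0,"wz":0},{"dx":0,"dy":0,"dz":0,"wx":0,"wy":0,"wz":0},{"dx":0,"dy":0,"dz":0,"wx":0,"wy":0,"wz":0}], "hand": -1, "squeeze": 5}}

```text
clock: 4.7
ee_pos: [0.6135, 0.1729, 0.1297]
tcp_rot: [-0.11, 0.994, -0.0, -0.001]
ft_force: [-0.0, -0.4, 0.3]
grip_width: 0.004
finger_force: 0.0
```

```bash
python3 -c "
from h import *
go(.6155,.172,.044,12.6)
s=eyes.snapshot('scene');cv2.imwrite('pics/s1.png',cv2.resize(s['image'][90:240,220:420,::-1],None,fx=4,fy=4,interpolation=cv2.INTER_CUBIC))"
```

```text
tip [0.6135 0.1729 0.0642] tilt [-1.9e-03 -6.0e-04 -1.0e+00] yaw 12.64 F [-0.02 -0.37  0.31] t 4.7 w 0.0036740387577128284
 wz units total 0.009
 tool units after turn [-0.087 -0.067  1.008]
```

View pics/s1.png

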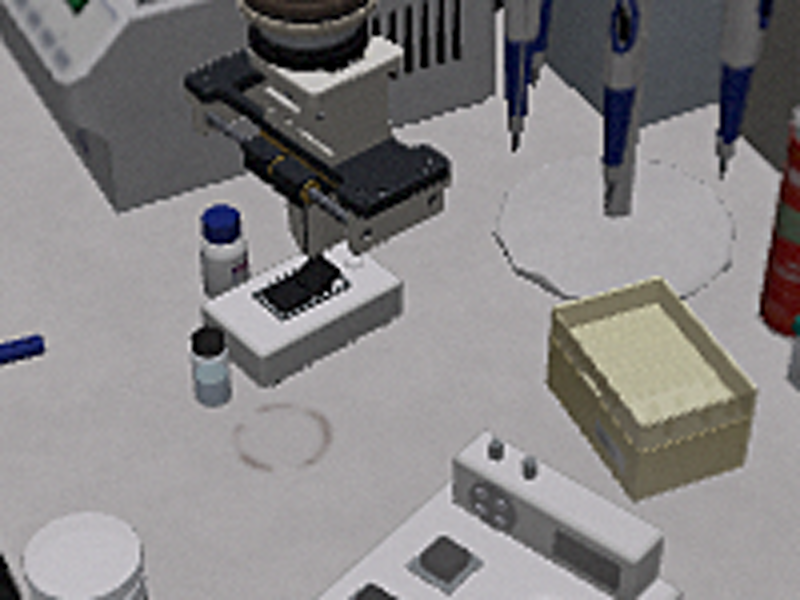

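The picture shows the closed fingers just above the rocker's lamp end at about (320, 250), clear of the vial and dropper. Pressing.

>>> {"fn": "arm_command", "kwargs": {"deltas": [{"dx":-0.1,"dy":-0.05,"dz":0.3,"wx":0,"wy":0,"wz":0},{"dx":0,"dy":0,"dz":0.3,"wx":0,"wy":0,"wz":0},{"dx":0,"dy":0,"dz":0.2,"wx":0,"wy":0,"wz":0},{"dx":0,"dy":0,"dz":0.2,"wx":0,"wy":0,"wz":0},{"dx":0,"dy":0,"dz":0.05,"wx":0,"wy":0,"wz":0},{"dx":0,"dy":0,"dz":0,"wx":0,"wy":0,"wz":0},{"dx":0,"dy":0,"dz":0,"wx":0,"wy":0,"wz":0},{"dx":0,"dy":0,"dz":0,"wx":0,"wy":0,"wz":0}], "hand": -1, "squeeze": 5}}

```text
clock: 5.42
ee_pos: [0.6167, 0.1727, 0.1097]
tcp_rot: [-0.11, 0.994, 0.0, 0.001]
ft_force: [3.6, 1.1, 4.4]
grip_width: 0.007
finger_force: 2.1
```

>>> {"fn": "arm_command", "kwargs": {"deltas": [{"dx":0,"dy":0,"dz":0.1,"wx":0,"wy":0,"wz":0},{"dx":0,"dy":0,"dz":0,"wx":0,"wy":0,"wz":0},{"dx":0,"dy":0,"dz":0,"wx":0,"wy":0,"wz":0},{"dx":0,"dy":0,"dz":0,"wx":0,"wy":0,"wz":0}], "hand": -1, "squeeze": 5}}

```text
clock: 5.75
ee_pos: [0.6168, 0.1727, 0.1092]
tcp_rot: [-0.11, 0.994, 0.0, 0.001]
ft_force: [-1.5, -0.3, 18.3]
grip_width: 0.004
finger_force: 9.6
```

>>> {"fn": "arm_command", "kwargs": {"deltas": [{"dx":0,"dy":0,"dz":-0.3,"wx":0,"wy":0,"wz":0},{"dx":0,"dy":0,"dz":-1,"wx":0,"wy":0,"wz":0},{"dx":0,"dy":0,"dz":-1,"wx":0,"wy":0,"wz":0},{"dx":0,"dy":0,"dz":-1,"wx":0,"wy":0,"wz":0},{"dx":0,"dy":0,"dz":-1,"wx":0,"wy":0,"wz":0},{"dx":0,"dy":0,"dz":-1,"wx":0,"wy":0,"wz":0},{"dx":0,"dy":0,"dz":0,"wx":0,"wy":0,"wz":-0.97},{"dx":0,"dy":0,"dz":0,"wx":0,"wy":0,"wz":-0.97},{"dx":0,"dy":0,"dz":0,"wx":0,"wy":0,"wz":0},{"dx":0,"dy":0,"dz":0,"wx":0,"wy":0,"wz":0}], "hand": -1, "squeeze": 5}}

```text
clock: 6.58
ee_pos: [0.6153, 0.1722, 0.2125]
tcp_rot: [-0.192, 0.981, 0.0, -0.001]
ft_force: [0.3, -0.8, 0.5]
grip_width: 0.005
finger_force: 0.0
```

```bash
python3 -c "
from h import *
go(.5585,-.1073,.15,22.3)
s=eyes.snapshot('scene');cv2.imwrite('pics/s2.png',cv2.resize(s['image'][120:220,240:360,::-1],None,fx=5,fy=5,interpolation=cv2.INTER_CUBIC))"
```

```text
tip [0.6153 0.1722 0.147 ] tilt [-2.3e-03 -4.0e-04 -1.0e+00] yaw 22.2 F [ 0.3  -0.78  0.49] t 6.5833 w 0.005281719715688353
 wz units total -0.021
 tool units after turn [  7.933 -11.853  -0.138]
```

View pics/s2.png

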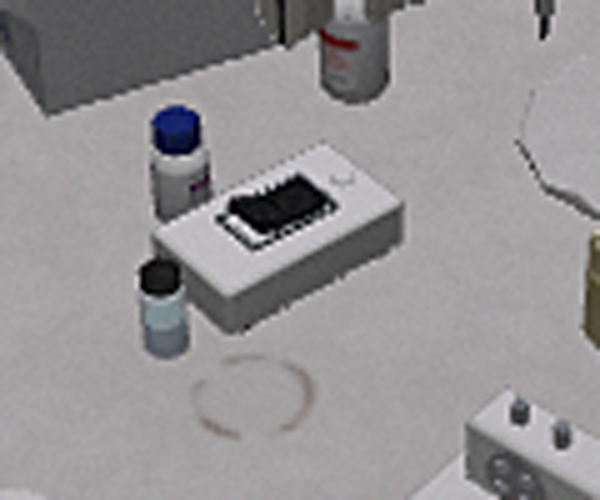

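The off end of the rocker, at about (240, 205), is now raised and the lamp end is down, so the switch is on. Vial and dropper have not moved.

>>> {"fn": "arm_command", "kwargs": {"deltas": [{"dx":0.65,"dy":-1,"dz":0,"wx":0,"wy":0,"wz":0},{"dx":0.65,"dy":-1,"dz":0,"wx":0,"wy":0,"wz":0},{"dx":0.65,"dy":-1,"dz":0,"wx":0,"wy":0,"wz":0},{"dx":0.65,"dy":-1,"dz":0,"wx":0,"wy":0,"wz":0},{"dx":0.65,"dy":-1,"dz":0,"wx":0,"wy":0,"wz":0},{"dx":0.65,"dy":-1,"dz":0,"wx":0,"wy":0,"wz":0},{"dx":0.65,"dy":-1,"dz":0,"wx":0,"wy":0,"wz":0},{"dx":0.65,"dy":-1,"dz":0,"wx":0,"wy":0,"wz":0},{"dx":0.65,"dy":-1,"dz":0,"wx":0,"wy":0,"wz":0},{"dx":0.65,"dy":-1,"dz":0,"wx":0,"wy":0,"wz":0},{"dx":0.65,"dy":-1,"dz":0,"wx":0,"wy":0,"wz":0},{"dx":0.75,"dy":-0.85,"dz":0,"wx":0,"wy":0,"wz":0}], "hand": -1, "squeeze": 5}}

```text
clock: 7.63
ee_pos: [0.5597, -0.1081, 0.2127]
tcp_rot: [-0.192, 0.981, 0.0, -0.001]
ft_force: [0.8, 0.6, -0.1]
grip_width: 0.006
finger_force: 0.0
```

>>> {"fn": "arm_command", "kwargs": {"deltas": [{"dx":0,"dy":0,"dz":0.9,"wx":0,"wy":0,"wz":0},{"dx":0,"dy":0,"dz":0.9,"wx":0,"wy":0,"wz":0},{"dx":0,"dy":0,"dz":0.9,"wx":0,"wy":0,"wz":0},{"dx":0,"dy":0,"dz":0.9,"wx":0,"wy":0,"wz":0},{"dx":0,"dy":0,"dz":0,"wx":0,"wy":0,"wz":0},{"dx":0,"dy":0,"dz":0,"wx":0,"wy":0,"wz":0}], "hand": -1, "squeeze": 5}}

```text
clock: 8.13
ee_pos: [0.5593, -0.1066, 0.1404]
tcp_rot: [-0.193, 0.981, 0.0, -0.001]
ft_force: [0.2, -0.4, 0.5]
grip_width: 0.008
finger_force: 0.0
```

```bash
python3 -c "
from h import *
go(.5585,-.1073,.057,22.3)
s=eyes.snapshot('scene');cv2.imwrite('pics/s3.png',cv2.resize(s['image'][160:300,260:420,::-1],None,fx=4,fy=4,interpolation=cv2.INTER_CUBIC))"
```

```text
tip [ 0.5593 -0.1066  0.0749] tilt [-3.e-03  3.e-04 -1.e+00] yaw 22.25 F [ 0.17 -0.38  0.52] t 8.1333 w 0.008147878119187298
 wz units total -0.009
 tool units after turn [ 0.048 -0.018  0.895]
```

View pics/s3.png

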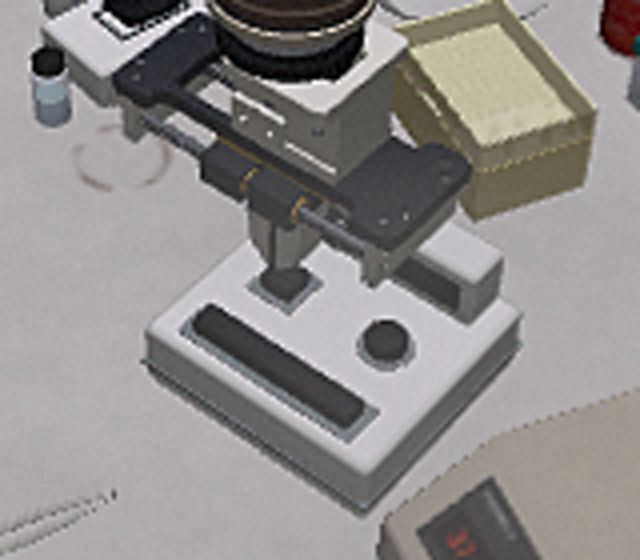

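The fingers stand right above the square key, at about (285, 275); the bar and round keys are clear. Pressing.

>>> {"fn": "arm_command", "kwargs": {"deltas": [{"dx":0,"dy":0,"dz":0.3,"wx":0,"wy":0,"wz":0},{"dx":0,"dy":0,"dz":0.2,"wx":0,"wy":0,"wz":0},{"dx":0,"dy":0,"dz":0.2,"wx":0,"wy":0,"wz":0},{"dx":0,"dy":0,"dz":0.2,"wx":0,"wy":0,"wz":0},{"dx":0,"dy":0,"dz":0.05,"wx":0,"wy":0,"wz":0},{"dx":0,"dy":0,"dz":0,"wx":0,"wy":0,"wz":0},{"dx":0,"dy":0,"dz":0,"wx":0,"wy":0,"wz":0},{"dx":0,"dy":0,"dz":0,"wx":0,"wy":0,"wz":0}], "hand": -1, "squeeze": 5}}

```text
clock: 8.85
ee_pos: [0.5606, -0.1067, 0.1228]
tcp_rot: [-0.194, 0.981, -0.0, 0.001]
ft_force: [-1.4, -0.4, 6.1]
grip_width: 0.01
finger_force: 3.3
```

>>> {"fn": "arm_command", "kwargs": {"deltas": [{"dx":0,"dy":0,"dz":0.05,"wx":0,"wy":0,"wz":0},{"dx":0,"dy":0,"dz":0,"wx":0,"wy":0,"wz":0},{"dx":0,"dy":0,"dz":0,"wx":0,"wy":0,"wz":0},{"dx":0,"dy":0,"dz":0,"wx":0,"wy":0,"wz":0}], "hand": -1, "squeeze": 5}}

```text
clock: 9.18
ee_pos: [0.5606, -0.1067, 0.1226]
tcp_rot: [-0.194, 0.981, -0.0, 0.001]
ft_force: [-3.7, 0.6, 16.3]
grip_width: 0.006
finger_force: 8.4
```

>>> {"fn": "arm_command", "kwargs": {"deltas": [{"dx":0,"dy":0,"dz":-0.3,"wx":0,"wy":0,"wz":0},{"dx":0,"dy":0,"dz":-0.7,"wx":0,"wy":0,"wz":0},{"dx":0,"dy":0,"dz":-0.7,"wx":0,"wy":0,"wz":0},{"dx":0.9,"dy":-0.6,"dz":0,"wx":0,"wy":0,"wz":0},{"dx":0.9,"dy":-0.6,"dz":0,"wx":0,"wy":0,"wz":0},{"dx":0.9,"dy":-0.6,"dz":0,"wx":0,"wy":0,"wz":0},{"dx":0,"dy":0,"dz":0.4,"wx":0,"wy":0,"wz":0},{"dx":0,"dy":0,"dz":0,"wx":0,"wy":0,"wz":0},{"dx":0,"dy":0,"dz":0,"wx":0,"wy":0,"wz":0}], "hand": -1, "squeeze": 5}}

```text
clock: 9.93
ee_pos: [0.5239, -0.1601, 0.1469]
tcp_rot: [-0.194, 0.981, 0.0, -0.0]
ft_force: [-0.5, 0.8, 0.5]
grip_width: 0.004
finger_force: 0.0
```

```bash
python3 -c "
from h import *
go(.5243,-.161,.057,22.3)
s=eyes.snapshot('scene');cv2.imwrite('pics/s4.png',cv2.resize(s['image'][160:300,260:420,::-1],None,fx=4,fy=4,interpolation=cv2.INTER_CUBIC))"
```

```text
tip [ 0.5239 -0.1601  0.0814] tilt [-6.e-04  6.e-04 -1.e+00] yaw 22.34 F [-0.49  0.85  0.45] t 9.9333 w 0.0036442339668477054
 wz units total 0.009
 tool units after turn [-0.003 -0.052  1.221]
```

View pics/s4.png

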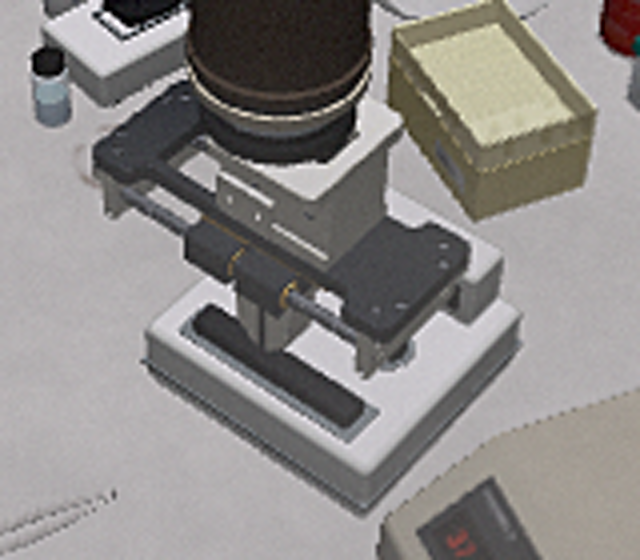

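The fingers are above the middle of the bar key, at about (265, 350). The square key is hidden, but it bottomed at the expected 57 mm with 16 N. Pressing the bar.

>>> {"fn": "arm_command", "kwargs": {"deltas": [{"dx":0,"dy":0,"dz":0.4,"wx":0,"wy":0,"wz":0},{"dx":0,"dy":0,"dz":0.3,"wx":0,"wy":0,"wz":0},{"dx":0,"dy":0,"dz":0.2,"wx":0,"wy":0,"wz":0},{"dx":0,"dy":0,"dz":0.2,"wx":0,"wy":0,"wz":0},{"dx":0,"dy":0,"dz":0.15,"wx":0,"wy":0,"wz":0},{"dx":0,"dy":0,"dz":0.02,"wx":0,"wy":0,"wz":0},{"dx":0,"dy":0,"dz":0,"wx":0,"wy":0,"wz":0},{"dx":0,"dy":0,"dz":0,"wx":0,"wy":0,"wz":0},{"dx":0,"dy":0,"dz":0,"wx":0,"wy":0,"wz":0},{"dx":0,"dy":0,"dz":0,"wx":0,"wy":0,"wz":0},{"dx":0,"dy":0,"dz":0,"wx":0,"wy":0,"wz":0},{"dx":0,"dy":0,"dz":0,"wx":0,"wy":0,"wz":0}], "hand": -1, "squeeze": 5}}

```text
clock: 10.98
ee_pos: [0.5239, -0.1599, 0.1226]
tcp_rot: [-0.194, 0.981, 0.0, 0.0]
ft_force: [-4.6, 3.3, 14.7]
grip_width: 0.002
finger_force: 7.4
```

```bash
python3 -c "
from h import *
s=eyes.snapshot('top');cv2.imwrite('pics/t5.png',cv2.resize(s['image'][110:260,230:430,::-1],None,fx=4,fy=4,interpolation=cv2.INTER_CUBIC))
go(.5243,-.161,.057,22.3)"
```

```text
tip [ 0.5239 -0.1599  0.0571] tilt [ 2.e-04  7.e-04 -1.e+00] yaw 22.38 F [-4.66  4.3  14.48] t 11.0333 w 0.005687078401135067
 wz units total 0.015
 tool units after turn [ 0.004 -0.059  0.006]
```

View pics/t5.png

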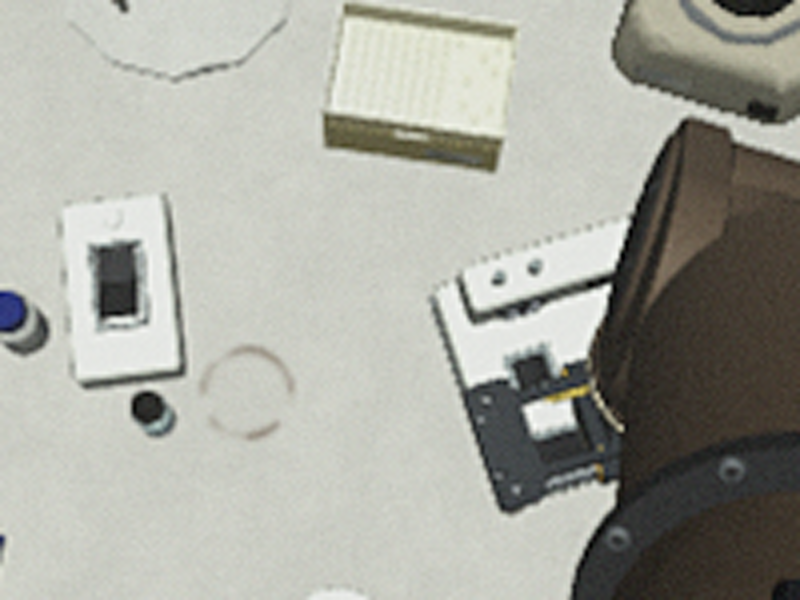

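The square key shows at about (530, 368), full-frame (362, 201). I'll check its height and the force, and hand in if it is in.

```bash
python3 -c "
from h import *
s=eyes.snapshot('top')
z=np.array([by_depth(s,(c,r))[2] for r in (199,200,201) for c in (361,362,363)]);print(z.round(4))
F=ctrl.state()['ft_force'];print(F)
if np.median(z)<.0592 and F[2]>6: print(ctrl.hand_in())"
```

```text
[0.0523 0.0522 0.0538 0.0556 0.0556 0.0556 0.0569 0.0557 0.0557]
[-3.35280649  3.95644801 13.72409955]
the job is handed in; nothing more can be done
None
```

I handed the job in with the rocker on, the square key latched in (its top measured at about 56 mm, against 63 mm when up) and the fingers still holding the bar key fully down at about 14 N; the round key was never touched, and the verdict itself was not shown.

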